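# Load a tip box past the spring gate of its lane

### The arm

A 6-joint arm with a two-finger parallel gripper is mounted at the origin on a cart in front of the work surface, level with it; the furniture and walls round the work are solid. World frame = base frame: x ahead of the robot, y to its left, z up, the work surface at z = 0. Lengths are in m, angles in rad, forces in N, time in s.
With the tool pointing down it reaches from about 0.35 to 0.975 m from the base axis. Payload 4.9 kg.
Tool frame: the origin (TCP) lies midway between the tips of the shut fingers; the grasp point (between the pads) lies 19 mm behind it; z points along the fingers, y is the line along which they close (so a half turn about z gives the same grasp; the last joint's range is limited). The gripper opens to 85 mm and grips with 20 to 120 N. Pads are 22 mm wide; open, the fingers measure 114 mm over their backs; the gripper's body (76 mm by 85 mm) begins 54 mm behind the grasp point. The pads swing forward as they close: fully open they stand 13 mm farther back than shut.
Start: joints at [1.166, 0.053, 1.613, -0, 1.476, -0.119], TCP at [0.176, 0.6, 0.231] pointing down, gripper open.
Joint ranges: [-3.01, 3.01], [-1.01, 2.22], [0.06, 2.58], [-1.02, 4.17], [0.09, 2.62], [-3.14, 3.14]. Speed limits (rad/s): [2.57, 2.57, 3.14, 3.14, 3.14, 3.14].

### API

Orientations are given as a rotation vector (axis times angle).
In Python, from station import ctrl, optics, job gives the robot as it stands.
- The arm moves only by the shell command python3 -m jog 'ROWS' [OPENING] [FORCE]. ROWS is JSON, a list of rows, each a list of 2 entries, a list of its own where there are three numbers: the shift along the tool's x, y, z in m, then the turn, a rotation vector about the tool's x, y, z in rad. A call has 1 to 5 rows; each row is the pose to reach, as a shift and turn from the pose commanded when the call began, along the tool's axes at that moment; what a row does not reach only later rows make up. A row lasts 1/10 s, in which the tool goes at most 50 mm and 8.59 degrees, less where a joint would pass 70% of its speed; a pose out of reach is approached as far as the arm can. A call with a gripper value outside its range is refused whole. OPENING is the opening, from 0 (shut) to 1 (fully open), set as the call begins (- or left out, the last holds). The fingers move at their own pace and stop on an object; FORCE is the grip in N (left out, the last holds). Time passes only in rows, so rows that repeat a pose let the fingers close. It gives the time, the measured TCP pose, the force, the opening and the grip force at its end, in the units of the state.
- ctrl.get_obs(): the state, without advancing time (a new reading comes with each control period).
- optics.get_image(name): name is "scene" or "top"; returns a dict with "image" (420x560x3 uint8, blue, green, red), "fx", "fy", "cx", "cy" (pixels), "rvec" (rotation vector, rad) and "tvec" (3), from world to camera coordinates, as OpenCV has them. Camera axes: x right, y down, z forward; pixel columns grow to the right and rows downward; lengths in m; the calibration is good to about 2 mm. A picture is of the moment at which its call begins. There is no depth.
- job.finish_job(): hands the job in; it is judged then, once.
The state is a dict: "t": time; "q": joint angles; "dq": joint speeds; "effort": joint torques, N m; "tool_pos": TCP position; "tool_rot": TCP orientation; "contact_force": force on the tool from outside, world axes, zero at the start; "wrist_torque": the same for the moment, N m; "opening": finger opening in m; "grip_force": force on a finger pad.
Only numpy, scipy, OpenCV 4.12 (cv2) and the standard library are available. Lean on these libraries where they do the work, as an engineer would, in place of code of your own. Each camera call takes 0.05 s, during which the arm holds its last target. There are 200 camera calls.

### The job

With one fingertip press down the long bar beside the lane and keep it down, so that the spring gate stays open, while the other finger pushes the pipette tip box along the lane past the gate until it is home against the end wall; then let the bar go so that the gate springs shut behind the box. Only push the box, never grip or lift it, and do not let the gate drop onto it on the way. Leave the timer, the jar and the marker alone.

Things in the scene. Friction and masses are not known exactly. Their poses are not given: they have to be found in the camera images.
- tip_lane: Aluminium channel fixed on the worktop. Origin: on the worktop (z = 0), lane centre line, plane of the gate. +x: direction in which the box is pushed; +y: side of gate and bar; z up. Lane floor at z = 4 mm. Channel y = -46 to +46 mm between two rails, 6 mm thick, tops at z = 24 mm. Open entry end at x = -245 mm, end wall (44 mm high) with its inner face at x = +131 mm.
- hinge_line (a point): Point of the gate's hinge line in the plane of the gate, at lane x = 0, y = +60 mm, z = 40 mm. The hinge line runs along the lane, in bearing blocks with tops at z = 48 mm, y = +52 to +68 mm. Axes as the lane's.
- gate (a joint): Gate angle, rad: 0 shut (spring), 1.15 stop, fully open; bar and leaf turn together. Bar axis at lane y = 60 + 40 cos(0.70 - q), z = 40 + 40 sin(0.70 - q) mm for angle q: the bar's top is at z = 73 mm shut, 45 mm at 0.74 rad, 37 mm at 0.95, 30 mm at the stop; its y goes from 91 to 99 mm. From 0.74 rad on the leaf is clear of the box.
- leaf_tip (a point): Inner end of the gate's leaf, a steel tab 6 mm thick (lane x = -3 to +3 mm). Shut, it reaches over the rail to y = +24 mm at z = 59 to 68 mm and blocks the box. It swings up and outwards across the lane, never above z = 88 mm; held open it stays within y = +84 mm.
- bar_middle (a point): Straight round steel rod that opens the gate when pressed down: 14 mm in diameter, 282 mm long, parallel to the lane, lane x = -237 to +45 mm, on a thin arm at each end (x = -235 and +43 mm). This point: middle of the rod, on its axis, at lane x = -96 mm. Pressing takes 2 to 5 N; released, it springs up and the gate shuts.
- tip_box: Closed box of pipette tips, blue with a clear lid, 90 x 120 x 70 mm, 0.18 to 0.35 kg, loose on the lane floor before the gate. Origin: centre of its underside. Its y axis (120 mm length) points along the lane's +x: flat rear face 60 mm behind the origin, front face 60 mm ahead. Solid width 82 mm. Home, its origin is at lane x = +71 mm.
- timer: Bystander: white timer, 70 x 64 x 17 mm, lying on the worktop on the bar's side of the lane. Origin: centre of its underside.
- dropper_jar: Bystander: screw-top jar, 62 mm in diameter, 80 mm tall, on the worktop on the bar's side beyond the gate. Origin: centre of its underside.
- marker_blue: Bystander: marker pen, 136 mm long (along its y), 18 mm thick, lying on the worktop on the bar's side. Origin: centre of its underside.

How it is judged:
On the way, in this order (a step that is already met when the one before it is completed fails the run):
1. a fingertip holds the bar down and the gate open, the box still before the gate (value of joint gate above 0.72 rad and contact force between the fingers and gate above 0.3 N and x of tip_box in the frame of tip_lane below -0.06 m), for 0.15 s.
2. the box is half way past the gate while a fingertip still holds the bar down (value of joint gate above 0.72 rad and contact force between the fingers and gate above 0.3 N and x of tip_box in the frame of tip_lane between -0.02 and 0.04 m), for 0.05 s.
At the end, for the whole second after the job is handed in: The tip box stands flat on the lane floor, home against the end wall (gap at most 6 mm), at rest, and the gate has sprung shut behind it (within 0.06 rad) (x of tip_box in the frame of tip_lane between 0.065 and 0.075 m and z of tip_box in the frame of tip_lane below 0.008 m and angle between the y axis of tip_box and the x axis of tip_lane, either way round below 0.12 rad and angle between tip_box's own z axis and vertical below 0.05 rad and linear speed of tip_box below 0.01 m/s and value of joint gate below 0.06 rad); the robot touches nothing.
It fails at once if the box is lifted or tipped (z of tip_box in the frame of tip_lane above 0.016 m or angle between tip_box's own z axis and vertical above 0.2 rad).
It fails at once if the gate drops onto the box on its way past (value of joint gate below 0.62 rad and x of tip_box in the frame of tip_lane between -0.05 and 0.055 m).
It fails at once if a bystander is disturbed (distance of any of timer, dropper_jar from where it was at the start of the episode above 0.015 m or distance of marker_blue from where it was at the start of the episode above 0.02 m or angle between dropper_jar's own z axis and vertical above 0.3 rad).
It also fails if it takes over 40 s, if anything falls off the work surface, if the arm or the gripper's body presses on something with over 40 N, if the wrist force passes 120 N, or if a joint passes its speed limit or range.

## Working session

There is one attempt and no reset: what is moved stays moved. The work goes in short steps, Python scripts to look and compute and a shell command to move; the robot and the scene stay as the last step left them, time stands still between calls to the robot, and variables do not carry over. Pictures are saved under pics/ and viewed, at most 10 in all, crops included, and the job is handed in when it is done.

```bash
mkdir -p pics; ls
python3 - <<'E'
from station import ctrl, optics, job
import cv2
for n in("scene","top"):
    d=optics.get_image(n); cv2.imwrite(f"pics/{n}0.png",d["image"])
    print(n,[d[k] for k in("fx","fy","cx","cy")],d["rvec"],d["tvec"])
o=ctrl.get_obs(); print(o["t"],o["tool_pos"],o["tool_rot"],o["opening"])
E
```

```text
pics
scene [527.6121211026183, 527.6121211026183, 279.1244367521544, 212.89062236124911] [ 1.9832536  -0.56830506  0.33207056] [-0.29246003  0.28767458  0.47547087]
top [465.4421571315713, 465.4421571315713, 284.4875778488321, 209.23693683822387] [ 2.15463482 -2.17951708  0.11898308] [0.28358929 0.535364   0.88422844]
0.1 [0.17597974 0.59911684 0.23018585] [-4.47320744e-01 -3.10911242e+00  2.89552988e-03] 0.08563554999770848
```

View pics/scene0.png

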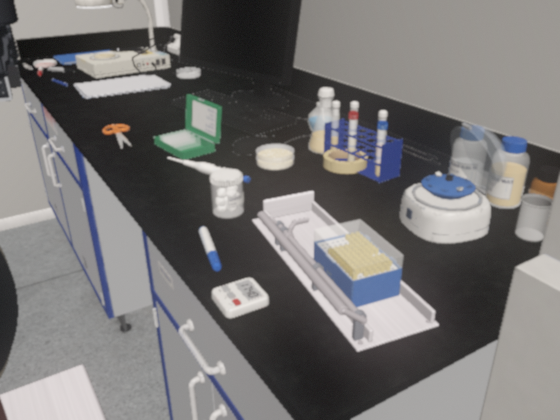

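View pics/top0.png

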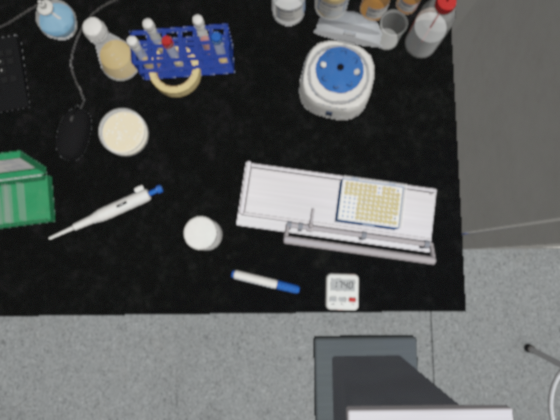

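The top view shows the lane with its end wall at left (~243,195) and its entry at right (~435,212). The bar runs below it, from (286,235) to (434,257), and the box is at (370,203). I'll zoom in on both views for exact pixels.

Run:
```python
import cv2
a=cv2.imread("pics/top0.png")[150:320,220:450]; cv2.imwrite("pics/top0c.png",cv2.resize(a,None,fx=3.4,fy=3.4,interpolation=cv2.INTER_CUBIC))
a=cv2.imread("pics/scene0.png")[180:350,220:440]; cv2.imwrite("pics/scene0c.png",cv2.resize(a,None,fx=3.5,fy=3.5,interpolation=cv2.INTER_CUBIC))
```

```text
(no output)
```

View pics/top0c.png

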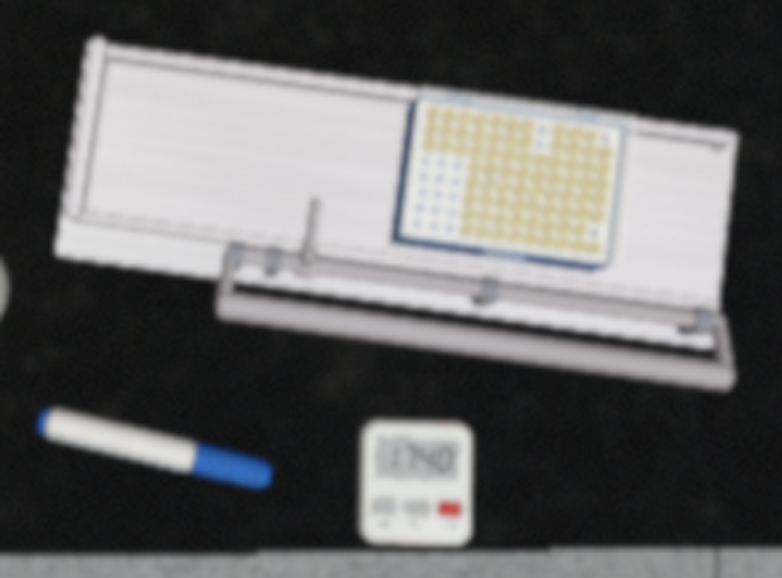

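View pics/scene0c.png

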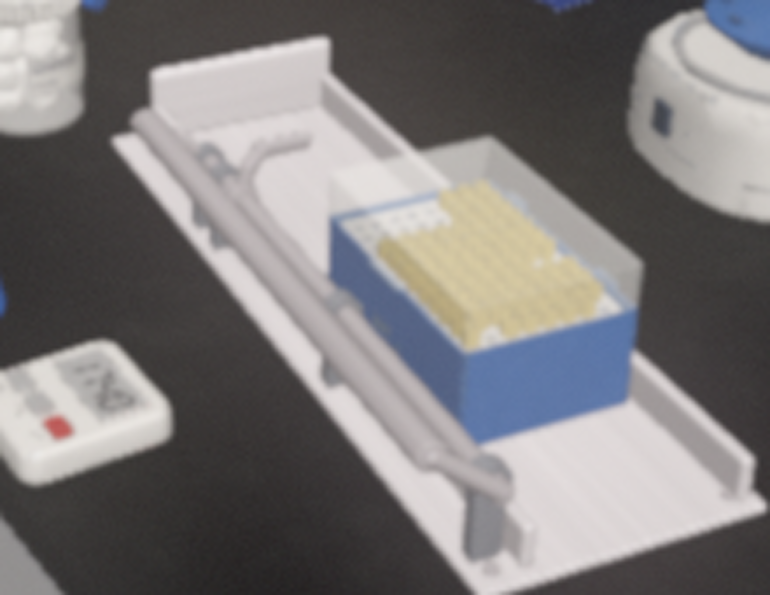

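```bash
cat > cams.py <<'E'
import cv2,numpy as np
from scipy.spatial.transform import Rotation as R
C={"top":((465.442,465.442,284.488,209.237),[2.15463482,-2.17951708,0.11898308],[0.28358929,0.535364,0.88422844]),
"scene":((527.612,527.612,279.124,212.891),[1.9832536,-0.56830506,0.33207056],[-0.29246003,0.28767458,0.47547087])}
def proj(n,P):
    (fx,fy,cx,cy),r,t=C[n]
    return cv2.projectPoints(np.float64(P).reshape(-1,3),np.float64(r),np.float64(t),np.float64([[fx,0,cx],[0,fy,cy],[0,0,1]]),None)[0].reshape(-1,2)
def ray(n,uv,z):
    (fx,fy,cx,cy),r,t=C[n]; M=R.from_rotvec(r).as_matrix(); c=-M.T@np.array(t)
    d=M.T@[(uv[0]-cx)/fx,(uv[1]-cy)/fy,1]; return c+d*(z-c[2])/d[2]
E
cat > fit.py <<'E'
from cams import *
from scipy.optimize import least_squares
T=lambda x,y:(220+x/3.4-.35,150+y/3.4-.35); S=lambda x,y:(220+x/3.5-.35,180+y/3.5-.35)
L=[("top",T(216,306),(45,90.6,65.8)),("top",T(735,378),(-237,90.6,65.8)),("top",T(738,132),(-245,-52,24)),("top",T(315,199),(0,24,65)),("top",T(106,57),(131,-46,44)),
("scene",S(138,120),(45,90.6,65.8)),("scene",S(742,458),(-245,-46,24)),("scene",S(532,525),(-245,46,24)),("scene",S(330,38),(134,-52,44)),("scene",S(152,72),(134,52,44))]
B=[("scene",S(480,440),(-60,41,0)),("scene",S(628,402),(-60,-41,0)),("scene",S(642,266),(-60,-42,70)),("top",T(633,118),(-60,-42,70)),("top",T(608,262),(-60,42,60)),("top",T(416,90),(60,-42,70))]
def pose(p,q):
    c,s=np.cos(p[2]),np.sin(p[2]); return np.array([p[0]+c*q[0]-s*q[1],p[1]+s*q[0]+c*q[1],q[2]])
def res(p,pts,f=lambda q:q):
    return np.concatenate([proj(n,pose(p,f(np.array(q)/1000)))[0]-uv for n,uv,q in pts])
a=ray("top",T(735,378),.066);b=ray("top",T(216,306),.066)
y0=np.arctan2(b[1]-a[1],b[0]-a[0]); m=ray("top",T(315,199),.065)
l=least_squares(res,[m[0],m[1],y0],args=(L,),loss="soft_l1").x
print("lane",l); print(res(l,L).reshape(-1,2).round(1).tolist())
f=lambda q,b:pose(b,q)+[0,0,.004]
bx=least_squares(lambda b:res(l,B,lambda q:f(q,b)),[-.12,0,0],loss="soft_l1").x
print("box in lane",bx); print(res(l,B,lambda q:f(q,bx)).reshape(-1,2).round(1).tolist())
for n,uv,z in(("timer",T(416,482),.017),("jar",(203,233),.08),("mk1",T(40,424),.009),("mk2",T(270,475),.009)):
    w=ray(n="top",uv=uv,z=z); d=w[:2]-l[:2]; c,s=np.cos(l[2]),np.sin(l[2]); print(n,w,"lane",c*d[0]+s*d[1],-s*d[0]+c*d[1])
E
python3 fit.py
```

```text
lane [0.56088312 0.22310068 1.41624032]
[[-0.5, -0.4], [-3.0, 0.0], [1.2, 1.2], [-0.9, -0.6], [-1.8, -2.5], [0.0, 0.2], [0.5, 3.3], [1.4, 2.2], [-1.5, 0.3], [-1.2, 0.2]]
box in lane [-0.1094248  -0.00378396  0.0321894 ]
[[-6.1, 4.0], [-0.7, 0.1], [0.5, -1.6], [-0.2, -2.2], [2.1, 0.3], [-0.0, -0.9]]
timer [0.37743343 0.16713656 0.017     ] lane -0.08353752824580876 0.17264777558172967
jar [0.49078097 0.42796433 0.08      ] lane 0.19163005278471895 0.10080352833015777
mk1 [0.4126493 0.383594  0.009    ] lane 0.13576091469858784 0.1711734388879164
mk2 [0.38186563 0.250536   0.009     ] lane -0.0004499088263588795 0.1811070292410795
```

```bash
cat > h.py <<'E'
import sys,numpy as np
from scipy.spatial.transform import Rotation as R
from station import ctrl
L=[0.56088,0.22310,1.41624]
o=ctrl.get_obs(); c,s=np.cos(L[2]),np.sin(L[2])
W=np.array([[c,-s,0],[s,c,0],[0,0,1]]); p=o["tool_pos"]; l=W.T@(np.array(p)-[L[0],L[1],0])
M=R.from_rotvec(o["tool_rot"]); want=R.from_matrix(W@np.diag([1,-1,-1]))
print("t",round(o["t"],2),"lane mm",(l*1000).round(1),"turn",(M.inv()*want).as_rotvec().round(3),"F lane",(W.T@o["contact_force"]).round(1),"open",round(o["opening"],4),"q",np.round(o["q"],2))
if len(sys.argv)>1:
    g=np.array(eval(sys.argv[1]))/1000; print("tool shift",M.inv().apply(W@(g-l)).round(4))
E
python3 h.py '[-190,46,230]'
```

```text
t 0.1 lane mm [312.3 438.2 230.2] turn [-2.00e-03  1.00e-03  1.44e+00] F lane [-0.4  0.7  0.3] open 0.0856 q [ 1.17  0.05  1.61 -0.    1.48 -0.12]
tool shift [-0.4546 -0.4466  0.0009]
```

```bash
python3 -m jog '[[[-0.034,-0.034,0],[0,0,0.14]],[[-0.068,-0.067,0],[0,0,0.28]],[[-0.102,-0.1,0],[0,0,0.42]],[[-0.136,-0.134,0],[0,0,0.56]],[[-0.17,-0.167,0],[0,0,0.7]]]' 1; python3 h.py '[-190,46,230]'
```

```text
t: 0.6
tool_pos: [0.2925, 0.3896, 0.2307]
tool_rot: [1.494, 2.764, -0.001]
contact_force: [0.1, 0.3, 0.2]
opening: 0.0857
grip_force: 0.0
t 0.6 lane mm [123.2 290.8 230.7] turn [-0.     0.     0.734] F lane [ 0.3 -0.   0.2] open 0.0857 q [ 0.77 -0.29  1.92 -0.    1.5   0.19]
tool shift [-0.3965 -0.0282  0.0009]
```

```bash
python3 -m jog '[[[-0.048,-0.003,0],[0,0,0.14]],[[-0.096,-0.006,0],[0,0,0.28]],[[-0.144,-0.01,0],[0,0,0.42]],[[-0.192,-0.013,0],[0,0,0.56]],[[-0.24,-0.017,0],[0,0,0.7]]]'; python3 h.py '[-190,46,160]'
```

```text
t: 1.1
tool_pos: [0.4109, 0.1802, 0.231]
tool_rot: [2.351, 2.083, 0.0]
contact_force: [-0.1, 0.1, -0.5]
opening: 0.0855
grip_force: 0.0
t 1.1 lane mm [-65.5 141.6 231. ] turn [ 0.    -0.     0.034] F lane [ 0.1  0.1 -0.5] open 0.0855 q [ 0.25 -0.39  2.01  0.    1.53  0.37]
tool shift [-0.1277  0.0913  0.071 ]
```

```bash
python3 -m jog '[[[0,0,0],[0,0,0]],[[0,0,0],[0,0,0]]]' ; python3 h.py '[-190,46,110]'
```

```text
t: 1.3
tool_pos: [0.4107, 0.1812, 0.2309]
tool_rot: [-2.347, -2.087, 0.001]
contact_force: [-1.0, 0.3, 0.0]
opening: 0.0856
grip_force: 0.0
t 1.3 lane mm [-64.6 142.  230.9] turn [-0.001 -0.     0.038] F lane [0.1 1.  0. ] open 0.0856 q [ 0.25 -0.39  2.    0.    1.53  0.37]
tool shift [-0.129   0.0913  0.1208]
```

```bash
python3 -m jog '[[[-0.032,0.023,0.02],[0,0,0.038]],[[-0.064,0.046,0.04],[0,0,0.038]],[[-0.097,0.069,0.06],[0,0,0.038]],[[-0.129,0.0915,0.09],[0,0,0.038]],[[-0.129,0.0915,0.121],[0,0,0.038]]]'; python3 -m jog '[[[0,0,0],[0,0,0]]]'; python3 h.py '[-190,46,70]'
python3 - <<'E'
from station import optics
import cv2
a=optics.get_image("scene")["image"][140:350,220:440]; cv2.imwrite("pics/s1.png",cv2.resize(a,None,fx=2.8,fy=2.8,interpolation=cv2.INTER_CUBIC))
b=optics.get_image("top")["image"]; cv2.imwrite("pics/t1.png",cv2.resize(b[150:320,220:450],None,fx=3.4,fy=3.4,interpolation=cv2.INTER_CUBIC))
E
```

```text
t: 1.8
tool_pos: [0.4886, 0.042, 0.1101]
tool_rot: [2.384, 2.043, 0.002]
contact_force: [0.3, 0.6, -0.0]
opening: 0.0856
grip_force: 0.0
t: 1.9
tool_pos: [0.4828, 0.0444, 0.1051]
tool_rot: [-2.377, -2.042, 0.011]
contact_force: [-0.8, 0.7, -0.7]
opening: 0.0853
grip_force: 0.0
t 1.9 lane mm [-188.5   49.6  105.1] turn [-0.011  0.001  0.003] F lane [ 0.6  0.9 -0.7] open 0.0853 q [-0.06 -0.17  2.04  0.    1.28  0.09]
tool shift [-0.0014  0.004   0.0351]
```

View pics/s1.png

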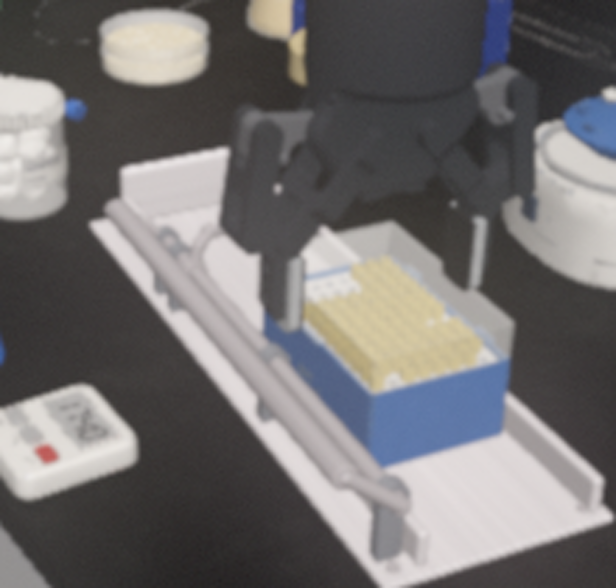

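Run:
```python
from cams import *
L=[0.56088,0.22310,1.41624]; c,s=np.cos(L[2]),np.sin(L[2]); W=np.array([[c,-s,0],[s,c,0],[0,0,1]])
f=lambda *q:W@(np.array(q)/1000)+[L[0],L[1],0]
for q in((-188,99,118),(-188,92,118),(-188,0,118),(-188,99,105),(-237,90.6,73),(-170,45,4),(-170,41,74)):
    a=proj("scene",f(*q))[0];b=proj("top",f(*q))[0]
    print(q,((a-[220,140])*2.8).round(),((b-[220,150])*3.4).round())
```

```text
(-188, 99, 118) [274. 326.] [659. 380.]
(-188, 92, 118) [288. 323.] [661. 366.]
(-188, 0, 118) [462. 281.] [681. 190.]
(-188, 99, 105) [273. 351.] [652. 380.]
(-237, 90.6, 73) [339. 465.] [728. 377.]
(-170, 45, 4) [348. 478.] [586. 283.]
(-170, 41, 74) [362. 360.] [616. 269.]
```

View pics/t1.png

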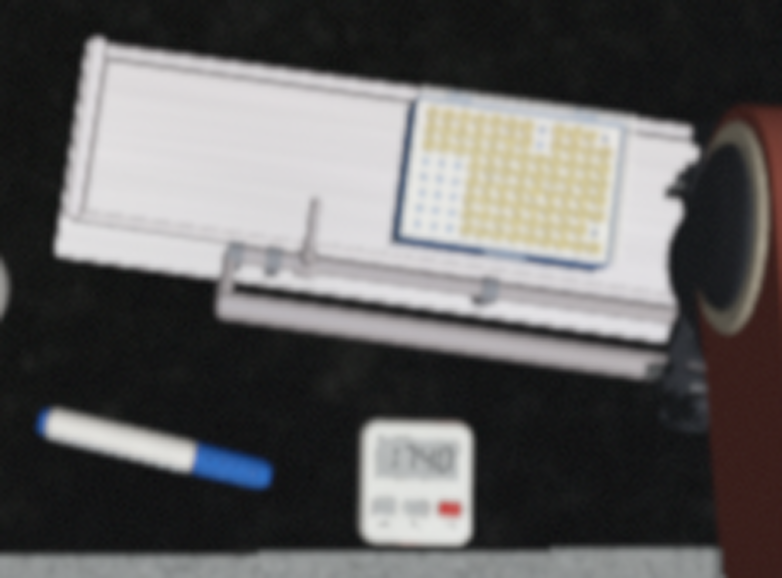

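```bash
python3 -m jog '[[[-0.003,0.001,0.013],[0,0,0]],[[-0.003,0.001,0.026],[0,0,0]],[[-0.003,0.001,0.026],[0,0,0]]]'; python3 h.py '[-193,46,26]'
```

```text
t: 2.3
tool_pos: [0.4859, 0.0408, 0.0826]
tool_rot: [-2.382, -2.045, 0.003]
contact_force: [-1.8, -0.2, -0.2]
opening: 0.0854
grip_force: 0.0
t 2.3 lane mm [-191.7   46.1   82.6] turn [-0.003  0.     0.003] F lane [-0.4  1.7 -0.2] open 0.0854 q [-0.07 -0.14  2.06  0.    1.22  0.08]
tool shift [-0.0013  0.0002  0.0566]
```

Down onto the bar and press.

```bash
python3 -m jog '[[[-0.001,0,0.01],[0,0,0]],[[-0.001,0,0.02],[0,0,0]],[[-0.001,0,0.028],[0,0,0]],[[-0.001,0,0.033],[0,0,0]],[[-0.001,0,0.033],[0,0,0]]]'; python3 h.py '[-193,46,26]'
```

```text
t: 2.8
tool_pos: [0.4864, 0.0393, 0.0503]
tool_rot: [-2.384, -2.044, 0.002]
contact_force: [-1.4, 1.4, 2.5]
opening: 0.0857
grip_force: 1.1
t 2.8 lane mm [-193.1   45.3   50.3] turn [-0.002  0.     0.001] F lane [1.2 1.6 2.5] open 0.0857 q [-0.07 -0.09  2.07  0.    1.16  0.08]
tool shift [ 0.0001 -0.0006  0.0243]
```

```bash
python3 -m jog '[[[0,-0.001,0.008],[0,0,0]],[[0,-0.002,0.016],[0,0,0]],[[0,-0.002,0.024],[0,0,0]],[[0,-0.002,0.024],[0,0,0]],[[0,-0.002,0.024],[0,0,0]]]'; python3 h.py '[-193,47,26]'
python3 - <<'E'
from station import optics
import cv2
a=optics.get_image("scene")["image"][140:350,220:440]; cv2.imwrite("pics/s2.png",cv2.resize(a,None,fx=2.8,fy=2.8,interpolation=cv2.INTER_CUBIC))
E
```

```text
t: 3.3
tool_pos: [0.485, 0.0395, 0.0271]
tool_rot: [-2.385, -2.045, 0.001]
contact_force: [-0.1, 0.1, 2.4]
opening: 0.0852
grip_force: 1.1
t 3.3 lane mm [-193.1   46.7   27.1] turn [-0.     0.     0.002] F lane [0.1 0.1 2.4] open 0.0852 q [-0.07 -0.05  2.08 -0.    1.11  0.08]
tool shift [ 0.0001 -0.0003  0.0011]
```

View pics/s2.png

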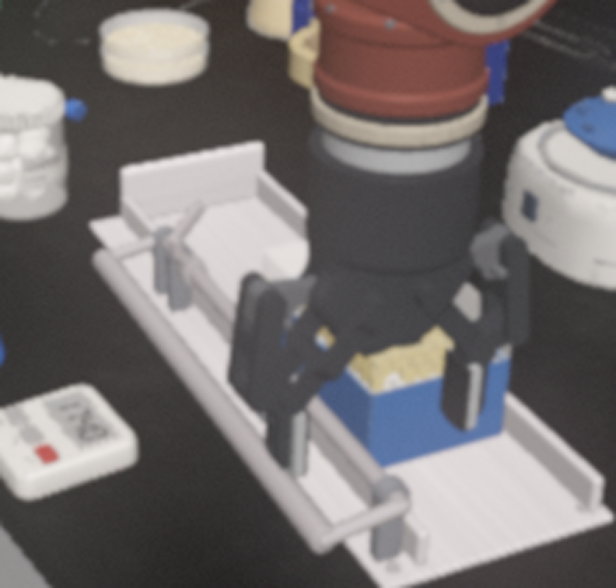

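The gate is open: the leaf is up at (195,215) and the bar is down under the finger at (285,465), a little toward the bar's inner side. I'll shift 4 mm outward and start pushing.

```bash
python3 -m jog '[[[0,-0.002,0.001],[0,0,0]],[[0,-0.004,0.002],[0,0,0]],[[0.005,-0.004,0.002],[0,0,0]],[[0.010,-0.004,0.002],[0,0,0]],[[0.016,-0.004,0.002],[0,0,0]]]'; python3 h.py '[0,50,26]'
python3 -m jog '[[[0.007,0,0],[0,0,0]],[[0.014,0,0],[0,0,0]],[[0.021,0,0],[0,0,0]],[[0.028,0,0],[0,0,0]],[[0.035,0,0],[0,0,0]]]'; python3 h.py '[0,50,26]'
```

```text
t: 3.85
tool_pos: [0.483, 0.056, 0.025]
tool_rot: [-2.385, -2.045, 0.003]
contact_force: [-0.5, -3.3, 2.9]
opening: 0.0855
grip_force: 2.1
t 3.85 lane mm [-177.1   51.2   25. ] turn [-0.001  0.001  0.002] F lane [-3.4  0.   2.9] open 0.0855 q [-0.04 -0.05  2.09 -0.    1.11  0.12]
tool shift [ 0.1771  0.0015 -0.0012]
t: 4.35
tool_pos: [0.4887, 0.0913, 0.0251]
tool_rot: [-2.384, -2.045, 0.001]
contact_force: [-1.9, -2.3, 2.0]
opening: 0.0854
grip_force: 1.9
t 4.35 lane mm [-141.4   51.    25.1] turn [-0.     0.     0.002] F lane [-2.5  1.5  2. ] open 0.0854 q [ 0.03 -0.02  2.06  0.    1.11  0.19]
tool shift [ 0.1414  0.0012 -0.0009]
```

```bash
python3 -m jog '[[[0.007,0,0],[0,0,0]],[[0.014,0,0],[0,0,0]],[[0.021,0,0],[0,0,0]],[[0.028,0,0],[0,0,0]],[[0.035,0,0],[0,0,0]]]'; python3 h.py '[0,50,26]'
python3 - <<'E'
from station import optics
import cv2
a=optics.get_image("scene")["image"][140:350,220:440]; cv2.imwrite("pics/s3.png",cv2.resize(a,None,fx=2.8,fy=2.8,interpolation=cv2.INTER_CUBIC))
E
```

```text
t: 4.85
tool_pos: [0.4943, 0.1257, 0.0253]
tool_rot: [-2.385, -2.045, 0.0]
contact_force: [-0.8, -3.3, 1.2]
opening: 0.0855
grip_force: 1.8
t 4.85 lane mm [-106.4   50.8   25.3] turn [-0.    -0.     0.002] F lane [-3.3  0.3  1.2] open 0.0855 q [0.1  0.01 2.03 0.   1.1  0.26]
tool shift [ 0.1064  0.001  -0.0007]
```

View pics/s3.png

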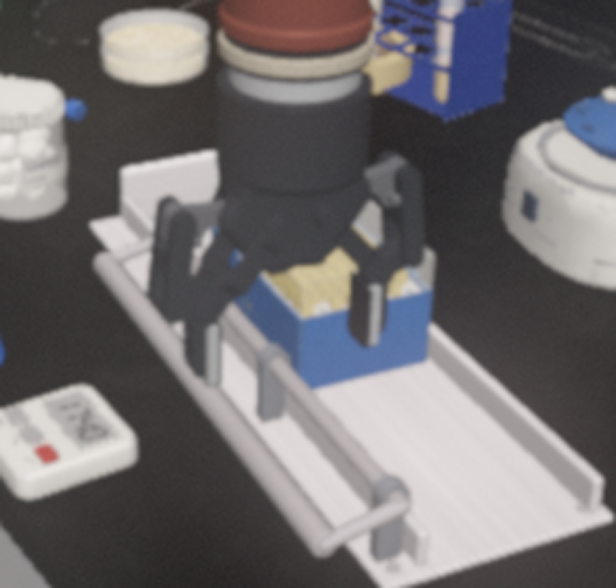

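The box is sliding straight, with its rear bottom edge at about (305,388)–(425,360). The bar is held down at (200,375).

```bash
python3 -m jog '[[[0.007,0,0],[0,0,0]],[[0.014,0,0],[0,0,0]],[[0.021,0,0],[0,0,0]],[[0.028,0,0],[0,0,0]],[[0.035,0,0],[0,0,0]]]'; python3 h.py '[0,50,26]';python3 -m jog '[[[0.007,0,0],[0,0,0]],[[0.014,0,0],[0,0,0]],[[0.021,0,0],[0,0,0]],[[0.028,0,0],[0,0,0]],[[0.035,0,0],[0,0,0]]]'; python3 h.py '[0,50,26]'
```

```text
t: 5.4
tool_pos: [0.4997, 0.1603, 0.0254]
tool_rot: [2.385, 2.045, 0.0]
contact_force: [-0.6, -3.6, 3.3]
opening: 0.0858
grip_force: 2.3
t 5.4 lane mm [-71.5  50.8  25.4] turn [0.    0.    0.002] F lane [-3.7  0.   3.3] open 0.0858 q [ 0.17  0.04  2.   -0.    1.11  0.32]
tool shift [ 0.0715  0.0009 -0.0006]
t: 5.9
tool_pos: [0.505, 0.1949, 0.0254]
tool_rot: [2.385, 2.045, -0.0]
contact_force: [-1.3, -4.6, 3.9]
opening: 0.0855
grip_force: 2.5
t 5.9 lane mm [-36.5  50.8  25.4] turn [0.    0.    0.002] F lane [-4.8  0.6  3.9] open 0.0855 q [ 0.23  0.08  1.96 -0.    1.11  0.38]
tool shift [ 0.0365  0.0009 -0.0006]
```

```bash
python3 -m jog '[[[0.007,0,0],[0,0,0]],[[0.014,0,0],[0,0,0]],[[0.020,0,0],[0,0,0]],[[0.025,0,0],[0,0,0]],[[0.029,0,0],[0,0,0]]]' | grep -E "force"; python3 h.py;python3 -m jog '[[[0.002,0,0],[0,0,0]],[[0.004,0,0],[0,0,0]]]' |grep force;  python3 h.py
```

```text
contact_force: [-1.1, -4.1, 5.1]
grip_force: 2.8
t 6.4 lane mm [-7.6 50.9 25.4] turn [0.    0.    0.002] F lane [-4.2  0.5  5.1] open 0.0856 q [ 0.28  0.11  1.92 -0.    1.11  0.43]
contact_force: [-1.4, -4.6, 4.4]
grip_force: 2.9
t 6.6 lane mm [-4.  50.9 25.4] turn [0.    0.    0.001] F lane [-4.8  0.7  4.4] open 0.0852 q [ 0.29  0.12  1.92 -0.    1.11  0.44]
```

```bash
for i in 1; do python3 -m jog '[[[0.002,0,0],[0,0,0]],[[0.003,0,0],[0,0,0]]]' >/dev/null; python3 h.py; done; python3 -m jog '[[[0.001,0,0],[0,0,0]],[[0.002,0,0],[0,0,0]]]' >/dev/null; python3 h.py
```

```text
t 6.8 lane mm [-2.9 50.8 25.4] turn [-0.     0.004  0.001] F lane [-14.6  -0.4   8.3] open 0.0855 q [ 0.29  0.12  1.91 -0.    1.11  0.44]
t 7.0 lane mm [-2.7 50.  25.4] turn [ 0.001  0.007 -0.001] F lane [-22.6  -1.9   9. ] open 0.0856 q [ 0.29  0.12  1.91 -0.01  1.11  0.45]
```

Force climbs at the expected place, so the box is home. I'll back off with the bar still held and look.

```bash
python3 -m jog '[[[-0.005,0,0],[0,0,0]],[[-0.012,0,0],[0,0,0]],[[-0.02,0,0],[0,0,0]],[[-0.028,0,0],[0,0,0]],[[-0.028,0,0],[0,0,0]]]'>/dev/null; python3 h.py
python3 - <<'E'
from station import optics
import cv2
a=optics.get_image("scene")["image"][140:350,220:440]; cv2.imwrite("pics/s4.png",cv2.resize(a,None,fx=2.8,fy=2.8,interpolation=cv2.INTER_CUBIC))
E
```

```text
t 7.5 lane mm [-28.1  51.2  25.1] turn [-0.     0.001  0.001] F lane [-2.3  0.2  3.2] open 0.0856 q [ 0.25  0.09  1.95 -0.    1.11  0.4 ]
```

View pics/s4.png

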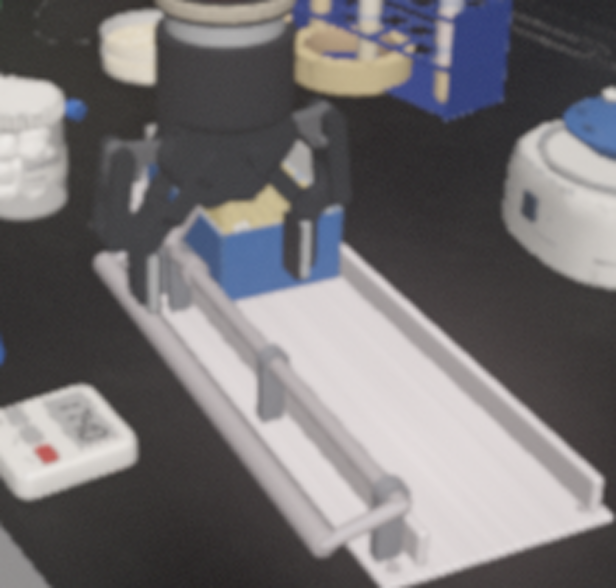

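The box sits at the end wall, with its rear bottom edge at (233,298)–(338,278). I'll check that against the model and release the bar.

```bash
python3 - <<'E'
from cams import *
L=[0.56088,0.22310,1.41624]; c,s=np.cos(L[2]),np.sin(L[2]); W=np.array([[c,-s,0],[s,c,0],[0,0,1]])
for x in(5,11,17):
  for y in(41,-41): print(x,y,((proj("scene",W@(np.array([x,y,4])/1000)+[L[0],L[1],0])[0]-[220,140])*2.8).round())
E
python3 -m jog '[[[0,0,-0.01],[0,0,0]],[[0,0,-0.02],[0,0,0]],[[0,0,-0.03],[0,0,0]],[[0,0,-0.04],[0,0,0]],[[0,0,-0.05],[0,0,0]]]'>/dev/null; python3 h.py
python3 -m jog '[[[0,0,-0.02],[0,0,0]],[[0,0,-0.05],[0,0,0]],[[0,0,-0.09],[0,0,0]],[[0,0,-0.12],[0,0,0]],[[0,0,-0.15],[0,0,0]]]'>/dev/null; python3 h.py
```

```text
5 41 [213. 311.]
5 -41 [333. 283.]
11 41 [209. 306.]
11 -41 [328. 279.]
17 41 [205. 302.]
17 -41 [324. 274.]
t 8.05 lane mm [-26.9  50.9  76.3] turn [ 0.    -0.     0.002] F lane [ 0.2 -0.3  0.1] open 0.0856 q [0.25 0.01 1.92 0.   1.2  0.4 ]
t 8.55 lane mm [-27.   51.1 227.6] turn [ 0.001 -0.     0.002] F lane [ 0.  -0.7  0. ] open 0.0853 q [ 0.25 -0.14  1.8   0.    1.47  0.4 ]
```

```bash
python3 -m jog '[[[-0.03,0,0],[0,0,0]],[[-0.06,0,0],[0,0,0]],[[-0.1,0,0],[0,0,0]],[[-0.14,0,0],[0,0,0]],[[-0.14,0,0],[0,0,0]]]'>/dev/null; python3 -m jog '[[[0,0,0],[0,0,0]],[[0,0,0],[0,0,0]]]'>/dev/null; python3 h.py
python3 - <<'E'
from station import optics
import cv2,numpy as np
a=optics.get_image("scene")["image"][180:350,220:440]; b=optics.get_image("top")["image"][150:270,220:450]
a=cv2.resize(a,(440,340),interpolation=cv2.INTER_CUBIC); b=cv2.resize(b,None,fx=2,fy=2,interpolation=cv2.INTER_CUBIC)
c=np.zeros((580,460,3),np.uint8); c[:340,:440]=a; c[340:]=b; cv2.imwrite("pics/f.png",c)
E
```

```text
t 9.25 lane mm [-166.4   50.7  225.6] turn [ 0.    -0.     0.002] F lane [-0.1 -0.3  0.3] open 0.0853 q [-0.02 -0.28  1.93  0.    1.49  0.14]
```

View pics/f.png

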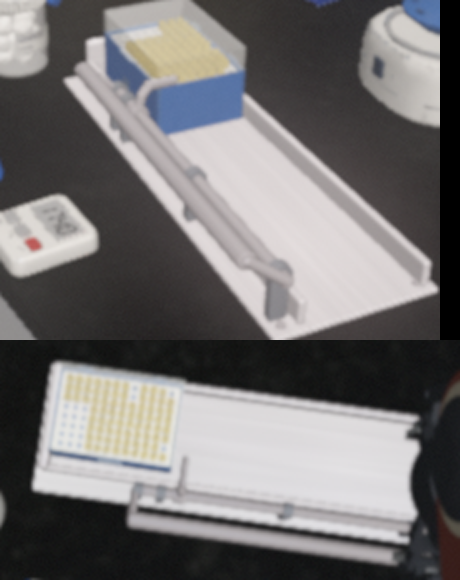

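The box is flush against the end wall (top view, left edge ~55), the leaf is shut behind it at (183,470), and the bar is up. The arm is clear, so I'm handing in.

```bash
python3 -c "
from station import job
print(job.finish_job())"
```

```text
the job is handed in; nothing more can be done
None
```

The box is home against the end wall and the gate has sprung shut behind it; the timer, jar and marker were left alone, and I handed the job in at about 9.4 s (no verdict was returned).

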